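Count two jumbo chips into the tray trough and shut the lid

TASK

Sweep both jumbo green chips across the deck of the counting tray into its trough, sliding them and not lifting them. Then swing the trough's hinged lid fully shut over them. Leave the yellow pawn standing on the deck where it is.

Things in the scene. Friction and masses are not known exactly. Their poses are not given: they have to be found in the camera images.
- tray: Fixed birch counting tray, 276 mm along its x by 300 mm along its y, turned up to 0.3 rad; origin on its underside, z up. In its frame a flat deck, 36 mm high, spans x -130 to +130, y -50 to +150 mm. Rims 8 mm thick and 12 mm high line its x ends and its y = +150 side; the side at y = -50, where the trough begins, has none.
- trough_floor (a point): Centre of the trough's inner floor, 6 mm above the tray's underside and 30 mm below the deck. In the tray's frame the trough spans x -130 to +130, y -134 to -50 mm (84 mm wide inside); its outer wall is 8 mm thick, its top level with the deck.
- lid_hinge (a point): middle of the lid's hinge line, on the top of the trough's outer wall; tray frame (0, -138, 36) mm; the hinge line runs along the tray's x
- lid (a joint): Angle of the lid, rad: 0 shut flat over the trough, grows as the free edge rises, pi/2 upright, 1.9 the stop, leaning away from the deck; it starts open near upright. The hinge is stiff: the lid stays at any angle and takes about 3 N at the free edge to turn. Push it over from its outer side.
- lid_edge (a point): Middle of the free edge of the lid, 100 mm from the hinge line. The lid is an aluminium plate 276 mm long along the hinge, 5 mm thick, with a flat tab 70 mm wide that sticks out 15 mm more at this point. Shut, it overlaps the deck by 12 mm and its top is 42 mm above the tray's underside.
- chip_a_center (a point): centre of one jumbo green plastic chip, a disc 66 mm across and 16 mm thick, lying flat on the deck, about 60 g
- chip_b_center (a point): centre of the other jumbo green chip, just the same
- pawn_center (a point): half-way up the yellow plastic pawn that stands on the deck: 66 mm tall, foot 40 mm across, about 40 g. The two chips and this pawn stand in a row along the tray's x, about 80 mm apart, in any order
There are look-alikes about, which are no part of the job. Leave any orange look-alike of the part that bears pawn_center alone. What is shaped like the part that bears chip_b_center but purple is not meant.

How it is judged:
On the way, in this order (a step that is already met when the one before it is completed fails the run):
1. both jumbo chips lie in the trough, the lid still open (y of each of chip_a_center, chip_b_center in the frame of tray below -0.055 m and z of each of chip_a_center, chip_b_center in the frame of tray below 0.034 m and value of joint lid above 0.3 rad), for 0.2 s.
2. the lid is shut (value of joint lid below 0.06 rad), for 0.2 s.
At the end, for the whole second after the job is handed in: Both jumbo chips are inside the trough, the lid is shut over them (within 0.06 rad of flat), and the pawn stands upright on the deck within 25 mm of where it stood (value of joint lid below 0.06 rad and y of chip_a_center in the frame of tray between -0.134 and -0.055 m and x of chip_a_center in the frame of tray between -0.13 and 0.13 m and z of chip_a_center in the frame of tray between 0 and 0.034 m and y of chip_b_center in the frame of tray between -0.134 and -0.055 m and x of chip_b_center in the frame of tray between -0.13 and 0.13 m and z of chip_b_center in the frame of tray between 0 and 0.034 m and angle between pawn_center's own z axis and vertical below 0.15 rad and distance of pawn_center from where it was at the start of the episode below 0.025 m); the robot touches nothing.
It fails at once if a chip is lifted (its centre rises more than 31 mm above where it lay on the deck) (z of any of chip_a_center, chip_b_center in the frame of tray above 0.075 m).
It fails at once if the pawn on the deck is knocked over (angle between pawn_center's own z axis and vertical above 0.6 rad).
It also fails if it takes over 64 s, if anything falls off the work surface, if the arm or the gripper's body presses on something with over 40 N, if the wrist force passes 120 N, or if a joint passes its speed limit or range.

ROBOT

A 6-joint arm with a two-finger parallel gripper is mounted at the origin on the work surface. World frame = base frame: x ahead of the robot, y to its left, z up, the work surface at z = 0. Lengths are in m, angles in rad, forces in N, time in s.
With the tool pointing down it reaches from about 0.375 to 0.975 m from the base axis. Payload 3.8 kg.
Tool frame: the origin (TCP) lies midway between the tips of the shut fingers; the grasp point (between the pads) lies 19 mm behind it; z points along the fingers, y is the direction in which the jaws open and shut (so a half turn about z gives the same grasp; the last joint's range is limited). The gripper opens to 85 mm and grips with 20 to 120 N. Pads are 22 mm wide; open, the fingers measure 114 mm over their backs; the gripper's body (76 mm by 85 mm) begins 54 mm behind the grasp point. The pads swing forward as they close: fully open they stand 13 mm farther back than shut.
Start: joints at [-1.156, 0.264, 1.604, -0, 1.274, -0.037], TCP at [0.295, -0.607, 0.198] pointing down, gripper open.
Joint ranges: [-2.63, 2.63], [-0.94, 2.18], [0.31, 2.57], [-1.31, 4.45], [0, 2.66], [-2.55, 2.55]. Speed limits (rad/s): [2.57, 2.57, 3.14, 3.14, 3.14, 3.14].

INTERFACE

Orientations are given as a rotation vector (axis times angle).
In Python, from workcell import bot gives the robot as it stands.
- The arm moves only by the tool arm_command, never from a script. Its argument "targets" is text: rows parted by semicolons, each of 7 numbers parted by spaces: the shift along the tool's x, y, z in mm, then the turn, a rotation vector about the tool's x, y, z in degrees, then the opening, from 0 (shut) to 1 (fully open). A call has 1 to 10 rows; each row is the pose to reach, as a shift and turn from the pose commanded when the call began, along the tool's axes at that moment; what a row does not reach only later rows make up. A row lasts 1/12 s, in which the tool goes at most 41.7 mm and 7.16 degrees, less where a joint would pass 70% of its speed; a pose out of reach is approached as far as the arm can. A call with a gripper value outside its range is refused whole. The fingers move at their own pace and stop on an object; "newtons" is the grip in N (left out, the last holds). Time passes only in rows, so rows that repeat a pose let the fingers close. It gives the time, the measured TCP pose, the force and the opening at its end, in the units of the state.
- bot.read_state(): the state, without advancing time (a new reading comes with each control period).
- bot.read_camera(name): name is "side" or "top"; returns (picture, depth): 400x640x3 uint8, blue, green, red; 400x640 float32, m along the optical axis (not along the pixel's ray), 0 where there is no reading.
- bot.camera_params(name): a dict with "fov_y" (degrees; the focal length in pixels is half the picture's height over the tangent of half this angle, whatever the lens; pixels are square), "cx", "cy" (the principal point, pixels), "xyz" and "rotation" of the camera in the world. Camera axes: x right, y up, looking along -z (the intrinsics and any distortion apply to the point x, -y, -z); pixel columns grow to the right and rows downward; lengths in m; the calibration is good to about 2 mm. A picture is of the moment at which its call begins. camera_params takes no time and is no camera call.
- bot.finish_job(): hands the job in, once; it reports no verdict.
The state is a dict: "time": time; "q": joint angles; "joint_vel": joint speeds; "joint_torque": joint torques, N m; "tool_pos": TCP position; "tcp_rot": TCP orientation; "wrist_force": force on the tool from outside, world axes, zero at the start; "torque": the same for the moment, N m; "width": opening from 0.0 (shut) to 1.0 (fully open).
Only numpy, scipy, OpenCV 4.12 (cv2) and the standard library are available. Lean on these libraries where they do the work, as an engineer would, in place of code of your own. Each camera call takes 0.05 s, during which the arm holds its last target.

## Working session

There is one attempt and no reset: what is moved stays moved. The work goes in short steps, Python scripts to look and compute and a tool call to move; the robot and the scene stay as the last step left them, time stands still between calls to the robot, and variables do not carry over. Pictures are saved under pics/ and viewed, and the job is handed in when it is done.

Besides the shell and the picture viewer there is one more tool, called after "Request:" by a JSON object that holds its "method" and its "body", one argument or row to a line. arm_command: Moves the arm, as the interface text tells. Its arguments: {"type":"object","properties":{"targets":{"type":"string"},"newtons":{"type":"number"}},"required":["targets"]}

```bash
mkdir -p pics; ls
python3 - <<'E'
from workcell import bot
import cv2,numpy as np
for n in ("top","side"):
    im,d=bot.read_camera(n); cv2.imwrite(f"pics/{n}0.png",im); np.save(f"pics/{n}0.npy",d)
    print(n,bot.camera_params(n))
print(bot.read_state())
E
```

```text
pics
top {'fov_y': 43.10577074366832, 'cx': 321.62240199653723, 'cy': 200.25920897673828, 'xyz': array([ 0.38000537, -0.01282935,  1.06045179]), 'rotation': array([ 0.11859824, -0.11298713, -1.53812331])}
side {'fov_y': 57.907171067146926, 'cx': 325.7165801236276, 'cy': 200.01428847305, 'xyz': array([ 0.28776133, -0.36312767,  0.54875829]), 'rotation': array([ 0.76773416, -0.23816444, -0.59895254])}
{'time': 0.1, 'q': array([-1.15590483e+00,  2.64699548e-01,  1.60523442e+00, -2.49745219e-05,
        1.27372813e+00, -3.69020659e-02]), 'joint_vel': array([ 0.00080968, -0.00253142, -0.00228041,  0.00029068,  0.00082209,
        0.00052099]), 'joint_torque': array([ 9.67207711e-05, -5.16707432e+01, -3.68590772e+01, -1.27748676e-04,
        6.36379104e-03,  8.79188093e-06]), 'tool_pos': array([ 0.29438284, -0.60660434,  0.1964736 ]), 'tcp_rot': array([-3.05979699e+00, -7.03212279e-01,  6.47123505e-04]), 'wrist_force': array([-0.3897032 , -0.89018762, -0.18996659]), 'torque': array([ 4.46059291e-02, -8.29730049e-04, -7.72339747e-05]), 'width': 1.0012802236231766}
```

View pics/top0.png

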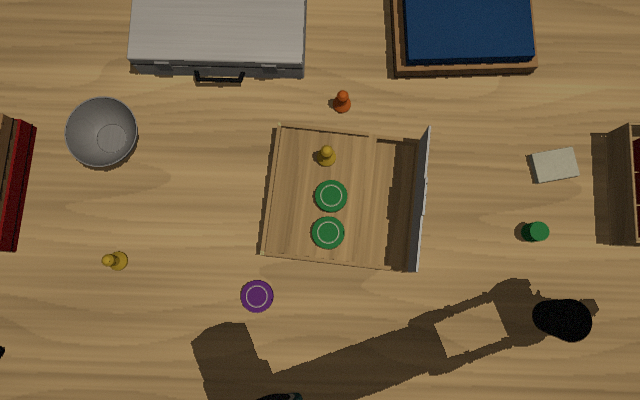

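View pics/side0.png

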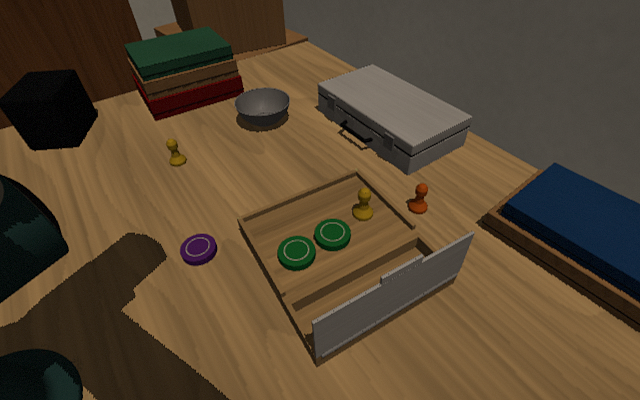

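The candidates, by top-image pixel:
- **Chips:** green discs at (330,196) and (327,233) on the deck. The purple disc at (257,296) and the green cylinder at (537,231) are not meant.
- **Pawns:** the yellow one on the deck at (326,155) is the one to leave standing. The lying yellow pawn at (115,261) and the orange one at (342,101) are look-alikes.

I choose the two green discs on the deck.

```bash
cat > h.py <<'E'
import numpy as np,cv2
from scipy.spatial.transform import Rotation as R
from workcell import bot
def cloud(n,d):
    p=bot.camera_params(n); f=200/np.tan(np.radians(p['fov_y']/2))
    v,u=np.mgrid[0:400,0:640]
    P=np.stack([(u-p['cx'])/f*d,-(v-p['cy'])/f*d,-d],-1)
    return P@R.from_rotvec(p['rotation']).as_matrix().T+p['xyz']
def pix(n,X):
    p=bot.camera_params(n); f=200/np.tan(np.radians(p['fov_y']/2))
    c=(np.asarray(X)-p['xyz'])@R.from_rotvec(p['rotation']).as_matrix()
    return np.stack([p['cx']+f*c[...,0]/-c[...,2],p['cy']+f*c[...,1]/c[...,2]],-1)
E
python3 - <<'E'
from h import *
for n in("top","side"):
    im=cv2.imread(f"pics/{n}0.png"); d=np.load(f"pics/{n}0.npy"); C=cloud(n,d)
    hsv=cv2.cvtColor(im,cv2.COLOR_BGR2HSV)
    for nm,lo,hi in(("green",(45,120,40),(85,255,255)),("yellow",(22,170,60),(35,255,255)),("orange",(3,190,60),(14,255,255)),("purple",(125,80,30),(160,255,255))):
        m=cv2.inRange(hsv,lo,hi); k,l,s,c=cv2.connectedComponentsWithStats(m)
        for i in range(1,k):
            if s[i,4]>60:
                q=C[(l==i)&(d>0)]
                print(n,nm,s[i],c[i].round(1),np.median(q,0).round(4),((np.percentile(q,2,0)+np.percentile(q,98,0))/2).round(4),q[:,2].max().round(4))
    for u,v in ([(290,190),(200,330),(300,140),(300,350),(390,210),(400,200)] if n=="top" else [(310,210),(390,290),(150,350)]): print(n,(u,v),C[v,u].round(4))
    cv2.imwrite(f"pics/{n}crop.png",cv2.resize(im[100:300,230:460] if n=="top" else im[150:370,220:490],None,fx=2.7,fy=2.7,interpolation=2))
E
```

```text
top green [315 180  32  32 395] [330.1 196.2] [ 0.538  -0.0228  0.0519] [ 0.5402 -0.0238  0.0523] 0.0571
top green [322 186  19  19 263] [330.8 195. ] [ 0.5416 -0.0251  0.0526] [ 0.5417 -0.0248  0.0525] 0.0565
top green [312 217  32  32 395] [327.1 232.4] [ 0.4657 -0.0188  0.052 ] [ 0.4666 -0.0205  0.0519] 0.0577
top green [319 223  19  19 274] [327.9 231.8] [ 0.4669 -0.0213  0.0528] [ 0.4672 -0.0215  0.0524] 0.0573
top green [529 222  20  19 297] [538.4 230.7] [ 0.4822 -0.4429  0.0464] [ 0.4826 -0.4438  0.0456] 0.0523
top yellow [317 146  19  20 245] [326.7 155.8] [ 0.6165 -0.0147  0.0576] [ 0.618  -0.0133  0.0725] 0.1044
top yellow [102 252  26  18 307] [115.4 260.3] [0.3981 0.4048 0.0192] [0.3995 0.4063 0.0361] 0.0677
top orange [333  91  18  22 278] [341.6 101.9] [ 0.7431 -0.0425  0.0197] [ 0.7456 -0.0428  0.0368] 0.0677
top purple [241 280  32  33 416] [256.5 295.5] [0.3367 0.1194 0.0158] [0.3358 0.1195 0.0154] 0.0215
top purple [247 287  19  19 277] [256.4 295.9] [0.3357 0.1197 0.0165] [0.3363 0.1197 0.0166] 0.0222
top (290, 190) [0.5523 0.0587 0.0346]
top (200, 330) [0.2636 0.
[... 833 characters left out ...]
.4623 -0.0283  0.0514] [ 0.4659 -0.0221  0.0512] 0.0537
side green [285 241  23  18 301] [296.  249.6] [ 0.4661 -0.0212  0.052 ] [ 0.4664 -0.0207  0.0519] 0.0547
side orange [416 183  12  14 115] [421.9 189.2] [ 0.7446 -0.0485  0.059 ] [ 0.778  -0.029   0.0324] 0.0664
side orange [409 198  18  16 201] [418.2 206.1] [ 0.741  -0.0519  0.0135] [ 0.7454 -0.0476  0.0181] 0.0345
side purple [180 234  36  31 492] [198.7 251. ] [0.3325 0.1034 0.0148] [0.3351 0.1178 0.0105] 0.0175
side purple [187 239  21  16 258] [197.3 246.3] [0.3354 0.12   0.0159] [0.3354 0.1206 0.0157] 0.0188
side (310, 210) [0.5469 0.0559 0.0357]
side (390, 290) [ 0.5127 -0.1961  0.1088]
side (150, 350) [ 0.2015 -0.0136 -0.0007]
```

View pics/topcrop.png

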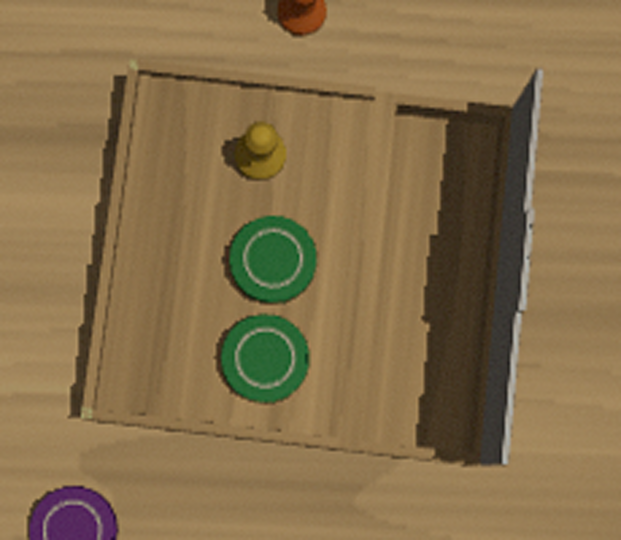

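View pics/sidecrop.png

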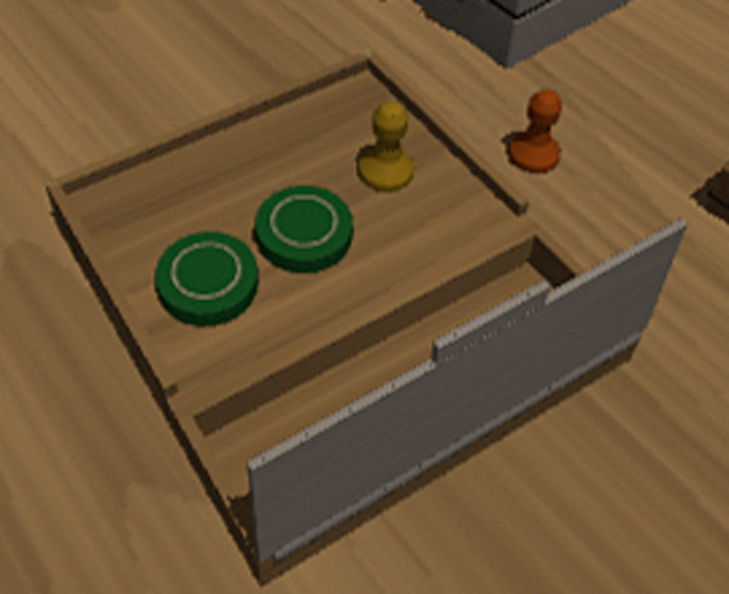

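Crops confirm both green chips with the yellow pawn beside them in a row, the trough toward −y, and the lid about upright. Next I fit the tray frame.

```bash
cat >> h.py <<'E'
def ray(n,u,z):
    p=bot.camera_params(n); f=200/np.tan(np.radians(p['fov_y']/2))
    u=np.asarray(u,float)
    d=np.stack([(u[...,0]-p['cx'])/f,-(u[...,1]-p['cy'])/f,-np.ones(u.shape[:-1])],-1)@R.from_rotvec(p['rotation']).as_matrix().T
    return p['xyz']+d*((z-p['xyz'][2])/d[...,2])[...,None]
E
python3 - <<'E'
from h import *
T=[]
for n in("top","side"):
    C=cloud(n,np.load(f"pics/{n}0.npy"))
    s=C[...,:]; 
    reg=(C[...,0]>.3)&(C[...,0]<.75)&(C[...,1]>-.3)&(C[...,1]<.16)
    rim=C[reg&(C[...,2]>.0455)&(C[...,2]<.051)]
    deck=C[reg&(C[...,2]>.031)&(C[...,2]<.039)]
    lid=C[reg&(C[...,2]>.065)&(C[...,2]<.16)&(C[...,1]<-.1)]
    box=C[reg&(C[...,2]>.03)&(C[...,2]<.052)&(C[...,1]>-.2)]
    print(n,"minarea",cv2.minAreaRect((box[:,:2]*1000).astype(np.float32)), np.median(deck[:,2]))
    print("lid",len(lid),lid.min(0),lid.max(0))
    c=lid.mean(0); w,V=np.linalg.eigh(np.cov((lid-c).T)); print(c,V[:,0],w)
    # rim edge at far +y
    b=C[reg&(C[...,2]>.04)&(C[...,2]<.052)&(C[...,1]>.07)]
    if len(b)>5:print("rim line",np.polyfit(b[:,0],b[:,1],1),len(b),b.min(0),b.max(0))
print(ray("top",[[230+133/2.7,100+65/2.7],[230+88/2.7,100+415/2.7]],np.array(.048)))
E
```

```text
top minarea ((574.6019287109375, -49.1805419921875), (297.6756286621094, 340.3534851074219), 85.08580017089844) 0.036020340232834736
lid 1254 [ 0.39220311 -0.20802471  0.06506678] [ 0.66558787 -0.18018677  0.15560199]
[ 0.52634824 -0.19290274  0.11534228] [0.08640722 0.99621081 0.0098903 ] [1.44388947e-06 6.30967702e-04 6.07925822e-03]
rim line [-0.05312934  0.12387035] 700 [0.41453591 0.07047182 0.04000521] [0.69297515 0.11275317 0.05195311]
side minarea ((575.8228759765625, -53.33111572265625), (306.2715148925781, 345.33245849609375), 85.09916687011719) 0.03545716858012221
lid 4663 [ 0.39136162 -0.21102136  0.06501077] [ 0.6666094  -0.18087825  0.15250945]
[ 0.51477259 -0.19626184  0.10888897] [ 0.08809091  0.99550349 -0.03482523] [8.16644280e-07 5.66470686e-04 5.97906909e-03]
rim line [-0.063049   0.1286981] 785 [0.41381922 0.07009631 0.04000201] [0.69146746 0.11302032 0.04980403]
[[0.68758977 0.08537797 0.048     ]
 [0.41994781 0.1073215  0.048     ]]
```

```bash
cat >> h.py <<'E'
YAW=-0.085; O=np.array([.5407,-.0575])
c,s_=np.cos(YAW),np.sin(YAW); RT=np.array([[c,-s_,0],[s_,c,0],[0,0,1]])
def w(p): return RT@np.array(p,float)+np.r_[O,0]
def tr(P): return (np.asarray(P)-np.r_[O,0])@RT
# desired tool: y along tray x, x along tray y, z down
RD=RT@np.array([[0,1,0],[1,0,0],[0,0,-1]],float)
def plan(p):
    s=bot.read_state(); Rc=R.from_rotvec(s['tcp_rot'])
    sh=Rc.as_matrix().T@(w(p)-s['tool_pos']); tn=(Rc.inv()*R.from_matrix(RD)).as_rotvec(degrees=True)
    print("t",round(s['time'],2),"tcp tray",(tr(s['tool_pos'])*1000).round(1),"F",s['wrist_force'].round(1),"w",round(s['width'],2))
    print("shift mm",(sh*1000).round(1),"turn",tn.round(1))
E
python3 - <<'E'
from h import *
for p in([.541,-.0245,.052],[.4665,-.021,.052],[.618,-.0145,.069],[.529,-.195,.036]): print((tr(p)*1000).round(1))
plan([-.003,.087,.20])
E
```

```text
[-2.5 32.9 52. ]
[-77.   30.1  52. ]
[73.4 49.4 69. ]
[   0. -138.   36.]
t 0.1 tcp tray [-198.8 -568.   196.5] F [-0.4 -0.9 -0.2] w 1.0
shift mm [ 503.2 -462.8   -2.5] turn [ -0.1  -0.1 -59.2]
```

Request:
{"method": "arm_command", "body": {
  "targets": "250 -230 -25 0 0 -30 0.35;250 -230 -25 0 0 -30 0.35;250 -230 -25 0 0 -30 0.35;250 -230 -25 0 0 -30 0.35;250 -230 -25 0 0 -30 0.35;250 -230 -25 0 0 -30 0.35;250 -230 -25 0 0 -30 0.35;250 -230 -25 0 0 -30 0.35;250 -230 -25 0 0 -30 0.35"
}}

```text
time: 0.85
tool_pos: [0.4207, -0.2858, 0.2229]
tcp_rot: [-2.771, -1.477, -0.004]
wrist_force: [-1.2, -0.1, -0.7]
width: 0.354
```

```bash
python3 -c "
from h import *
plan([-.003,.087,.20])"
```

```text
t 0.85 tcp tray [-100.2 -237.7  222.9] F [-1.2 -0.1 -0.7] w 0.35
shift mm [331.  -72.5  23.9] turn [  0.   -0.2 -29. ]
```

Request:
{"method": "arm_command", "body": {
  "targets": "331 -72 20 0 0 -29 0.35;331 -72 20 0 0 -29 0.35;331 -72 20 0 0 -29 0.35;331 -72 20 0 0 -29 0.35;331 -72 20 0 0 -29 0.35;331 -72 20 0 0 -29 0.35;331 -72 20 0 0 -29 0.35;331 -72 20 0 0 -29 0.35;331 -72 20 0 0 -29 0.35;331 -72 20 0 0 -29 0.35"
}}

```text
time: 1.68
tool_pos: [0.5454, 0.0253, 0.2018]
tcp_rot: [-2.313, -2.124, 0.002]
wrist_force: [-0.5, 0.3, 0.2]
width: 0.346
```

Run:
```python
from h import *
plan([-.003,.087,.039])
im,d=bot.read_camera("side"); cv2.imwrite("pics/side1.png",im)
```

```text
t 1.68 tcp tray [ -2.3  82.9 201.8] F [-0.5  0.3  0.2] w 0.35
shift mm [  4.1  -0.5 162.8] turn [-0.1  0.   0. ]
```

View pics/side1.png

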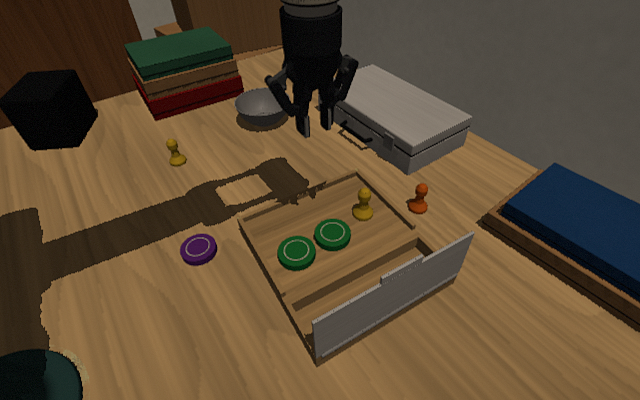

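Run:
```python
from h import *
im,d=bot.read_camera("side"); C=cloud("side",d)
m=d>0
P=tr(C[m]); tip=tr(bot.read_state()['tool_pos'])
r=P-tip; k=(abs(r[:,0])<.12)&(abs(r[:,1])<.08)&(r[:,2]>-.02)&(r[:,2]<.2)
r=r[k]*1000
for z in range(-10,170,10):
    q=r[(r[:,2]>=z)&(r[:,2]<z+10)]
    if len(q):print(z,len(q),q.min(0).round(),q.max(0).round())
```

```text
30 52 [-23. -11.  33.] [20. 13. 40.]
40 139 [-29. -11.  40.] [28. 12. 50.]
50 165 [-29. -12.  50.] [28. 11. 60.]
60 166 [-29. -11.  60.] [28. 11. 70.]
70 167 [-41. -13.  70.] [41. 13. 80.]
80 392 [-50. -14.  80.] [49. 14. 90.]
90 346 [-54. -17.  90.] [ 52.  16. 100.]
100 441 [-58. -18. 100.] [ 57.  18. 110.]
110 441 [-62. -17. 110.] [ 63.  16. 120.]
120 571 [-66. -20. 120.] [ 65.  12. 130.]
130 739 [-67. -20. 130.] [ 64.  13. 140.]
140 497 [-45. -19. 140.] [ 40.  10. 150.]
150 161 [-39. -11. 150.] [ 36.   8. 160.]
160 400 [-38. -37. 160.] [ 27.  17. 170.]
```

Run:
```python
from h import *
t=bot.read_state()['tool_pos']
for n in("side","top"):
    im,d=bot.read_camera(n)
    p=pix(n,t); print(n,p, pix(n,t+[0,0,.03]))
    u,v=p.astype(int); cr=cv2.resize(im[max(v-70,0):v+60,max(u-80,0):u+80],None,fx=4,fy=4,interpolation=2)
    cv2.circle(cr,(int((p[0]-max(u-80,0))*4),int((p[1]-max(v-70,0))*4)),5,(0,0,255),-1)
    cv2.imwrite(f"pics/{n}_tip.png",cv2.convertScaleAbs(cr,alpha=2))
    if n=="side":
        for r in range(v-20,v+10,2): print(r,im[r,u-16:u+16:3].sum(-1).tolist(),d[r,u-16:u+16:3].round(2).tolist())
```

```text
side [316.33864789 150.17915111] [315.76303019 134.30905029]
130 [9, 51, 142, 97, 314, 308, 327, 337, 338, 0, 240] [0.5199999809265137, 0.5299999713897705, 0.5199999809265137, 0.5199999809265137, 0.9700000286102295, 0.9700000286102295, 0.9700000286102295, 0.9700000286102295, 0.9700000286102295, 0.550000011920929, 0.550000011920929]
132 [4, 36, 126, 87, 329, 311, 306, 319, 337, 369, 354] [0.5299999713897705, 0.5299999713897705, 0.5299999713897705, 0.5299999713897705, 0.9599999785423279, 0.9599999785423279, 0.9599999785423279, 0.9700000286102295, 0.9599999785423279, 0.9599999785423279, 0.9599999785423279]
134 [271, 16, 123, 104, 312, 321, 318, 313, 310, 339, 344] [0.5299999713897705, 0.5299999713897705, 0.5299999713897705, 0.5299999713897705, 0.9599999785423279, 0.9599999785423279, 0.9599999785423279, 0.9599999785423279, 0.9599999785423279, 0.9599999785423279, 0.9599999785423279]
136 [301, 165, 112, 110, 291, 310, 323, 313, 311, 313, 335] [0.949999988079071, 0.5400000214576721, 0.5299999713897705, 0.5299999713897705, 0.949999988079071, 0.949999988079071, 0.949999988079071, 0.9499999880
[... 2508 characters left out ...]
.8999999761581421, 0.8999999761581421, 0.8999999761581421, 0.8999999761581421]
156 [307, 300, 301, 290, 280, 293, 301, 324, 312, 305, 284] [0.8899999856948853, 0.8899999856948853, 0.8899999856948853, 0.8899999856948853, 0.8899999856948853, 0.8899999856948853, 0.8899999856948853, 0.8899999856948853, 0.8899999856948853, 0.8899999856948853, 0.8899999856948853]
158 [277, 309, 305, 296, 295, 286, 293, 309, 321, 308, 309] [0.8899999856948853, 0.8899999856948853, 0.8899999856948853, 0.8799999952316284, 0.8799999952316284, 0.8899999856948853, 0.8899999856948853, 0.8799999952316284, 0.8899999856948853, 0.8899999856948853, 0.8799999952316284]
top [304.61594493 178.64550201] [303.99290149 175.22925509]
```

View pics/side_tip.png

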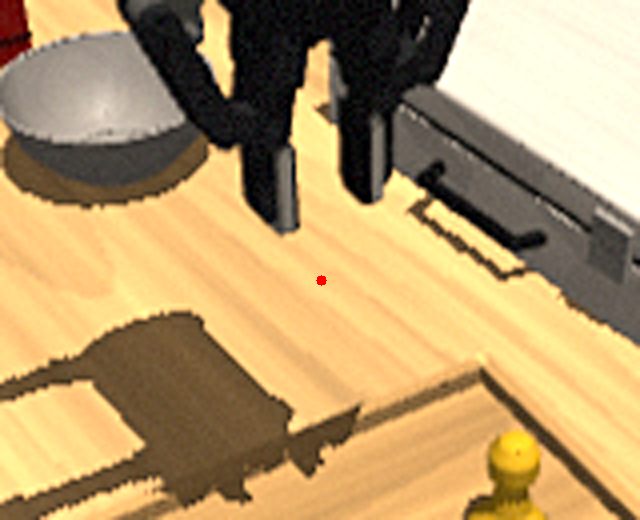

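Request:
{"method": "arm_command", "body": {
  "targets": "4 -2 40 0 0 0 0.3;4 -2 80 0 0 0 0.3;4 -2 110 0 0 0 0.3;4 -2 115 0 0 0 0.3;4 -2 115 0 0 0 0.3"
}}

```text
time: 2.3
tool_pos: [0.5408, 0.0259, 0.0853]
tcp_rot: [-2.318, -2.115, 0.007]
wrist_force: [-0.0, 0.4, 0.6]
width: 0.304
```

```bash
cat >> h.py <<'E'
def tips(tag,z1=.1):
    im,d=bot.read_camera("side"); cv2.imwrite(f"pics/side_{tag}.png",im); C=cloud("side",d)
    tip=tr(bot.read_state()['tool_pos']); P=tr(C); r=P-tip
    k=(d>0)&(abs(r[...,0])<.04)&(abs(r[...,1])<.03)&(r[...,2]>-.02)&(r[...,2]<z1)&(im.sum(-1)<200)&(im.max(-1).astype(int)-im.min(-1)<30)
    q=r[k]*1000; print("tips rel",np.percentile(q,1,0).round(),np.percentile(q,99,0).round(),q[:,2].min())
    cr=im[130:350,200:480]; cv2.imwrite(f"pics/side_{tag}.png",cv2.convertScaleAbs(cv2.resize(cr,None,fx=2.6,fy=2.6,interpolation=2),alpha=1.5))
E
python3 -c "
from h import *
tips('d1'); plan([-.004,.087,.039])"
```

```text
tips rel [-38. -17.  34.] [ 39.   8. 100.] 30.92381333871791
t 2.35 tcp tray [-4.6 83.6 87.8] F [-0.1 -0.5  0.3] w 0.3
shift mm [ 3.4  0.6 48.8] turn [-0.1  0.  -0.3]
```

View pics/side_d1.png

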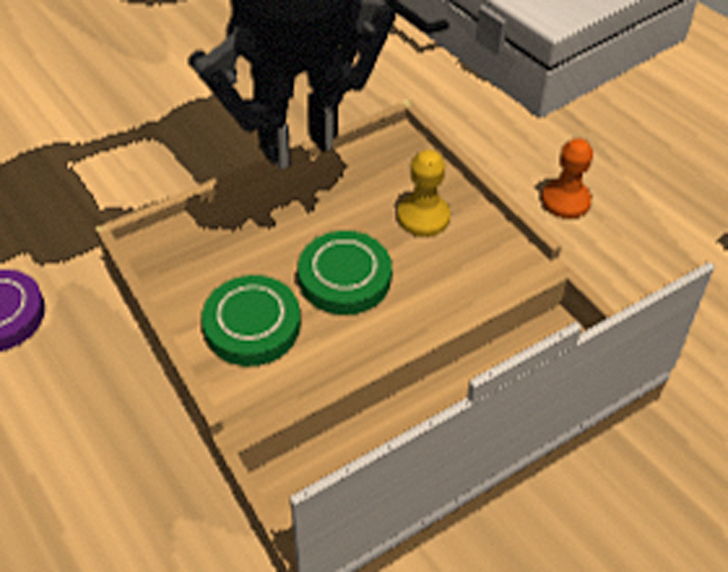

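Request:
{"method": "arm_command", "body": {
  "targets": "4 0 20 0 0 0 0.3;4 0 35 0 0 0 0.3;4 0 35 0 0 0 0.3;4 0 35 0 0 0 0.3"
}}

```text
time: 2.68
tool_pos: [0.5453, 0.0309, 0.0547]
tcp_rot: [2.318, 2.118, 0.003]
wrist_force: [0.0, 0.0, -0.3]
width: 0.298
```

```bash
python3 -c "
from h import *
tips('d2'); plan([-.004,.087,.039])"
```

```text
tips rel [-39. -16. -20.] [ 39.  29. 100.] -19.984329361498418
t 2.73 tcp tray [-2.3 88.6 55.2] F [-0.1  0.3 -0.1] w 0.3
shift mm [-1.6 -1.7 16.2] turn [ 0.2 -0.  -0.3]
```

View pics/side_d2.png

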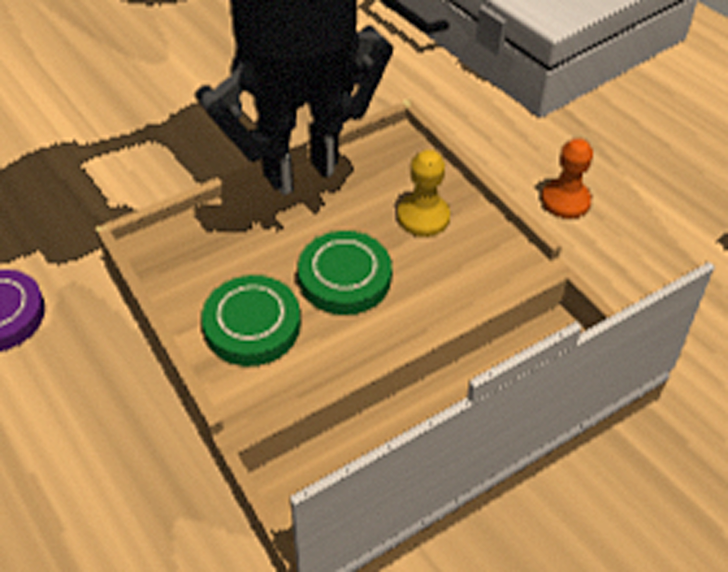

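```bash
python3 -c "
from h import *
im,d=bot.read_camera('side'); P=tr(cloud('side',d))*1000
for v in range(192,206,2): print(v,[(P[v,u].round().astype(int).tolist()) for u in (304,307,309,311)])
for v in range(186,202,2): print(v,[(P[v,u].round().astype(int).tolist()) for u in (322,325,328)])
"
```

```text
192 [[-29, 81, 123], [-23, 81, 120], [-22, 77, 123], [-18, 78, 120]]
194 [[-29, 82, 117], [-23, 82, 115], [-22, 77, 118], [-18, 78, 115]]
196 [[-29, 82, 113], [-24, 82, 110], [-22, 77, 113], [-18, 78, 110]]
198 [[-30, 82, 109], [-24, 82, 105], [-22, 79, 107], [-18, 78, 105]]
200 [[-29, 85, 100], [-24, 83, 100], [-22, 79, 102], [-18, 78, 101]]
202 [[-2, 140, 35], [-25, 80, 97], [-22, 79, 97], [-19, 77, 97]]
204 [[-6, 134, 36], [0, 131, 36], [-22, 80, 92], [7, 127, 35]]
186 [[9, 85, 115], [11, 78, 121], [19, 82, 113]]
188 [[10, 87, 109], [11, 79, 115], [19, 81, 109]]
190 [[10, 88, 103], [11, 79, 110], [19, 82, 104]]
192 [[10, 88, 98], [11, 78, 106], [19, 81, 99]]
194 [[10, 88, 94], [10, 78, 101], [50, 133, 36]]
196 [[37, 136, 35], [10, 77, 97], [47, 128, 36]]
198 [[34, 131, 34], [39, 127, 35], [44, 124, 35]]
200 [[31, 125, 36], [36, 122, 36], [42, 119, 35]]
```

Request:
{"method": "arm_command", "body": {
  "targets": "-1 0 20 0 0 0 0.3;-1 0 36 0 0 0 0.3;-1 0 36 0 0 0 0.3;-1 0 36 0 0 0 0.3"
}}

```text
time: 3.12
tool_pos: [0.544, 0.0303, 0.0174]
tcp_rot: [2.318, 2.12, 0.0]
wrist_force: [-0.2, 0.2, -0.5]
width: 0.3
```

```bash
cat >> h.py <<'E'
def fz():
    im,d=bot.read_camera('side'); P=tr(cloud('side',d))*1000; t=tr(bot.read_state()['tool_pos'])*1000
    r=P-t
    k=(d>0)&(abs(r[...,0])<33)&(abs(r[...,1])<17)&(im.max(-1)<90)&(P[...,2]>38)
    for a,b in((-33,-5),(5,33)):
        q=P[k&(r[...,0]>a)&(r[...,0]<b)]; q=q[q[:,2]<q[:,2].min()+25]
        print("finger x",np.percentile(q[:,0],[3,97]).round(),"y",np.percentile(q[:,1],[3,97]).round(),"zmin",np.sort(q[:,2])[:4].round(1),"tcp",t.round(1))
E
python3 -c "
from h import *
tips('d3');fz(); plan([-.004,.087,.039])"
```

```text
tips rel [-39. -16.  16.] [39. 29. 99.] 15.209930637731482
finger x [-31. -18.] y [76. 93.] zmin [52.4 54.7 57.  57. ] tcp [-2.8 87.9 18.5]
finger x [ 8. 21.] y [76. 98.] zmin [52.  52.9 52.9 53. ] tcp [-2.8 87.9 18.5]
t 3.22 tcp tray [-2.8 87.9 18.5] F [0.1 0.3 1. ] w 0.3
shift mm [ -0.9  -1.1 -20.5] turn [ 0.2 -0.  -0.2]
```

View pics/side_d3.png

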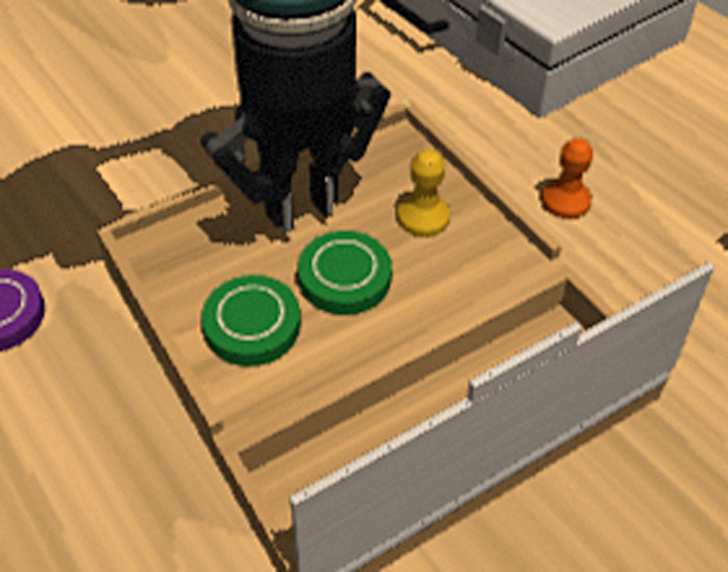

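Request:
{"method": "arm_command", "body": {
  "targets": "-1 2 6 0 0 0 0.3;-1 2 10 0 0 0 0.3;-1 2 10 0 0 0 0.3"
}}

```text
time: 3.47
tool_pos: [0.5456, 0.0291, 0.0063]
tcp_rot: [-2.318, -2.12, 0.001]
wrist_force: [0.7, -0.3, -0.5]
width: 0.303
```

```bash
python3 -c "
from h import *
tips('d4');fz()"
```

```text
tips rel [-39. -14.  28.] [39. 29. 99.] 26.7049578843671
finger x [-30. -17.] y [75. 92.] zmin [39.2 41.4 42.  44.3] tcp [-2.6 86.8  6.5]
finger x [ 9. 22.] y [75. 97.] zmin [38.5 39.9 41.5 41.6] tcp [-2.6 86.8  6.5]
```

View pics/side_d4.png

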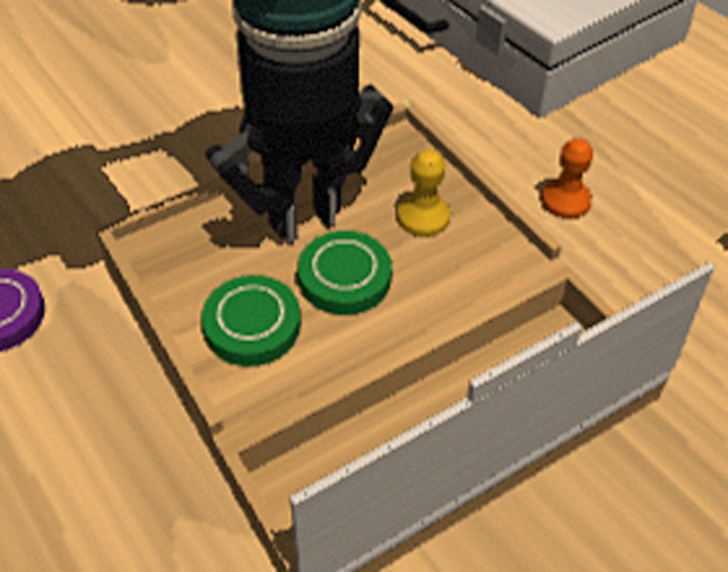

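Request:
{"method": "arm_command", "body": {
  "targets": "-9 0 0 0 0 0 0.3;-17 0 0 0 0 0 0.3;-25 0 0 0 0 0 0.3;-33 0 0 0 0 0 0.3;-41 0 0 0 0 0 0.3;-49 0 0 0 0 0 0.3;-57 0 0 0 0 0 0.3;-65 0 0 0 0 0 0.3;-70 0 0 0 0 0 0.3;-70 0 0 0 0 0 0.3"
}}

```text
time: 4.4
tool_pos: [0.5394, -0.0417, 0.0067]
tcp_rot: [2.319, 2.119, -0.0]
wrist_force: [-0.5, 0.0, 0.0]
width: 0.301
```

```bash
python3 -c "
from h import *
tips('p1');plan([-.003,-.055,.006])"
```

```text
tips rel [-39. -25.  28.] [39. 28. 99.] 26.613555055498818
t 4.45 tcp tray [-2.6 16.2  6.7] F [-0.  -0.4 -0.2] w 0.3
shift mm [-71.2  -0.    0.7] turn [ 0.   0.  -0.3]
```

View pics/side_p1.png

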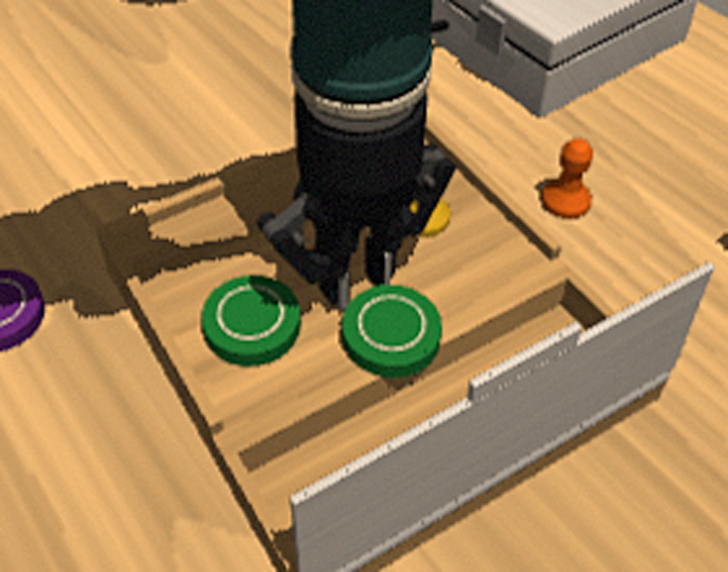

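Chip slides straight in the cradle and its leading edge is over the trough at crop (390,370). The pawn is still there at (435,215).

Request:
{"method": "arm_command", "body": {
  "targets": "-8 0 0 0 0 0 0.3;-16 0 0 0 0 0 0.3;-24 0 0 0 0 0 0.3;-32 0 0 0 0 0 0.3;-40 0 0 0 0 0 0.3;-48 0 0 0 0 0 0.3;-56 0 0 0 0 0 0.3;-64 0 0 0 0 0 0.3;-71 0 0 0 0 0 0.3;-71 0 0 0 0 0 0.3"
}}

```text
time: 5.28
tool_pos: [0.5332, -0.1127, 0.0067]
tcp_rot: [2.319, 2.118, -0.0]
wrist_force: [1.0, -0.1, 0.3]
width: 0.299
```

```bash
python3 -c "
from h import *
tips('p2');plan([-.003,-.055,.006])
im,d=bot.read_camera('top'); cv2.imwrite('pics/top2.png',cv2.convertScaleAbs(cv2.resize(im[90:300,230:460],None,fx=2.7,fy=2.7),alpha=1.5))"
```

```text
tips rel [-39. -18.  -0.] [ 39.  23. 100.] -2.169322655269909
t 5.33 tcp tray [ -2.9 -55.    6.7] F [-0.   0.3 -0.6] w 0.3
shift mm [ 0.  -0.1  0.7] turn [ 0.   0.  -0.3]
```

View pics/side_p2.png

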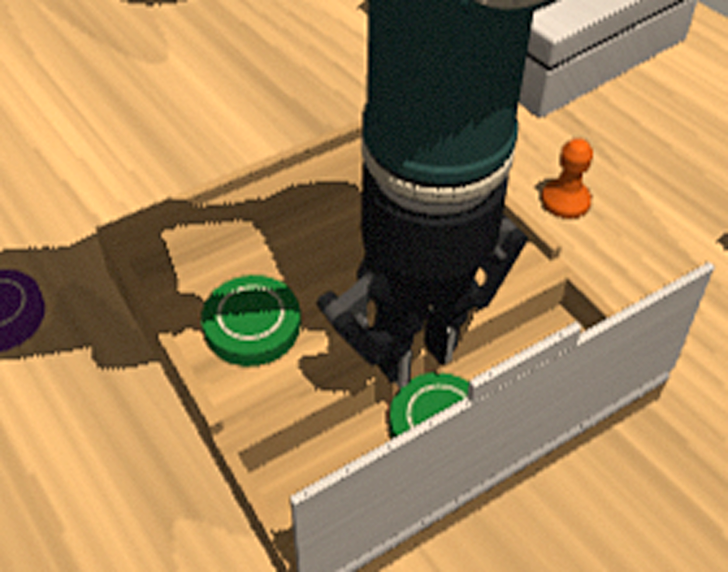

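View pics/top2.png

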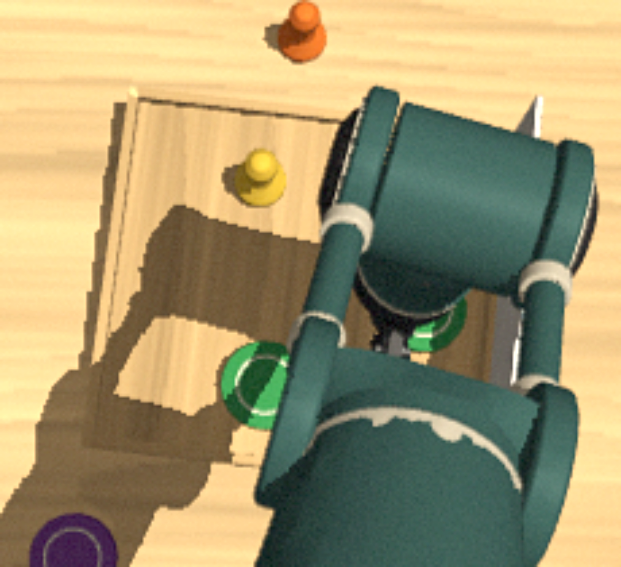

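Request:
{"method": "arm_command", "body": {
  "targets": "0 0 -35 0 0 0 0.3;0 0 -65 0 0 0 0.3;40 -20 -65 0 0 0 0.3;80 -40 -65 0 0 0 0.3;115 -60 -65 0 0 0 0.3;143 -73 -65 0 0 0 0.3;143 -73 -65 0 0 0 0.3;143 -73 -30 0 0 0 0.3;143 -73 -15 0 0 0 0.3;143 -73 -15 0 0 0 0.3"
}}

```text
time: 6.22
tool_pos: [0.4696, 0.0379, 0.0183]
tcp_rot: [-2.314, -2.119, 0.008]
wrist_force: [-1.4, -1.5, 0.3]
width: 0.301
```

```bash
python3 -c "
from h import *
tips('q1');fz();plan([-.076,.087,.0065])"
```

```text
tips rel [-39. -17.  14.] [39. 29. 99.] 12.274468455729313
finger x [-104.  -91.] y [77. 93.] zmin [53.7 56.5 57.2 58. ] tcp [-75.8  89.   21.3]
finger x [-65. -53.] y [77. 98.] zmin [53.  53.8 54.4 55.3] tcp [-75.8  89.   21.3]
t 6.32 tcp tray [-75.8  89.   21.3] F [ 0.2 -0.1  0.5] w 0.29
shift mm [-2.  -0.2 14.8] turn [-0.1  0.  -0.2]
```

View pics/side_q1.png

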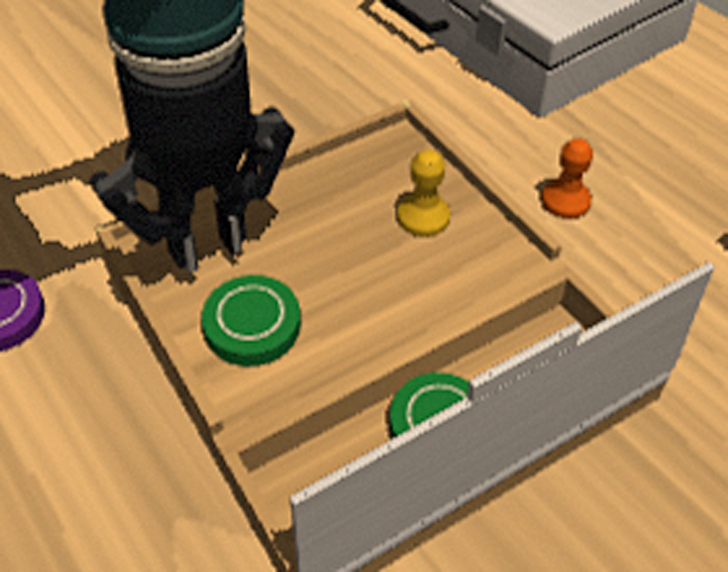

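Request:
{"method": "arm_command", "body": {
  "targets": "0 0 8 0 0 0 0.3;0 0 13 0 0 0 0.3;0 0 13 0 0 0 0.3;-10 0 13 0 0 0 0.3;-18 0 13 0 0 0 0.3;-26 0 13 0 0 0 0.3;-34 0 13 0 0 0 0.3;-42 0 13 0 0 0 0.3;-50 0 13 0 0 0 0.3;-50 0 13 0 0 0 0.3"
}}

```text
time: 7.15
tool_pos: [0.4688, -0.0137, 0.0088]
tcp_rot: [2.319, 2.118, -0.0]
wrist_force: [-0.1, -0.1, 0.1]
width: 0.299
```

```bash
python3 -c "
from h import *
tips('q2');plan([-.076,-.056,.0065])"
```

```text
tips rel [-39. -16.  25.] [39. 26. 99.] 24.05408553666049
t 7.2 tcp tray [-75.5  38.2   8.7] F [-0.4  1.  -0.2] w 0.3
shift mm [-94.2   0.1   2.2] turn [ 0.   0.  -0.3]
```

View pics/side_q2.png

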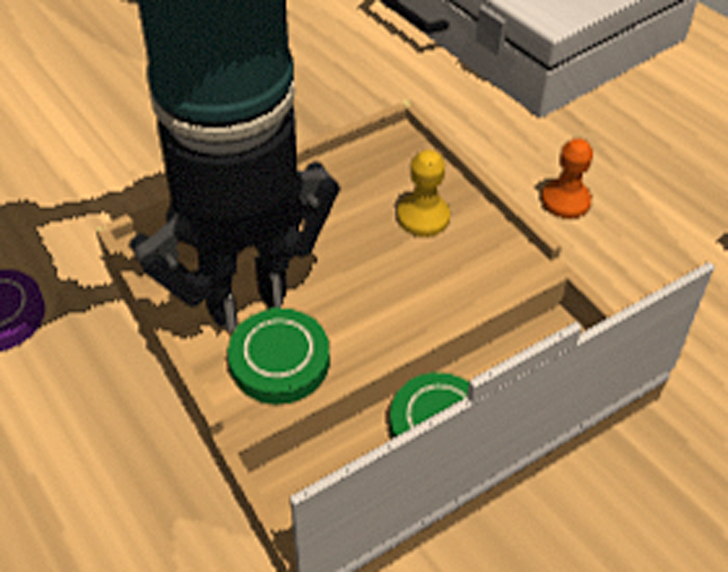

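Request:
{"method": "arm_command", "body": {
  "targets": "-10 0 2 0 0 0 0.3;-20 0 2 0 0 0 0.3;-30 0 2 0 0 0 0.3;-40 0 2 0 0 0 0.3;-50 0 2 0 0 0 0.3;-60 0 2 0 0 0 0.3;-70 0 2 0 0 0 0.3;-80 0 2 0 0 0 0.3;-90 0 2 0 0 0 0.3;-94 0 2 0 0 0 0.3"
}}

```text
time: 8.03
tool_pos: [0.4603, -0.1073, 0.0067]
tcp_rot: [2.319, 2.119, -0.0]
wrist_force: [0.0, 0.4, 0.9]
width: 0.301
```

Request:
{"method": "arm_command", "body": {
  "targets": "0 0 0 0 0 0 0.3;0 0 -40 0 0 0 0.2;0 0 -80 0 0 0 0.1;0 0 -120 0 0 0 0;0 0 -160 0 0 0 0;0 0 -185 0 0 0 0;0 0 -185 0 0 0 0"
}}

```text
time: 8.62
tool_pos: [0.465, -0.1067, 0.1992]
tcp_rot: [2.31, 2.113, 0.011]
wrist_force: [1.3, -0.5, 0.0]
width: 0.001
```

```bash
python3 -c "
from h import *
tips('q3');plan([0,-.21,.18])
im,d=bot.read_camera('top'); cv2.imwrite('pics/top3.png',cv2.convertScaleAbs(cv2.resize(im[90:300,230:460],None,fx=2.7,fy=2.7),alpha=1.5))"
```

```text
tips rel [-37. -14.  43.] [37.  8. 99.] 39.72131557172642
t 8.67 tcp tray [-73.  -55.1 195.9] F [0.5 0.3 0.5] w 0.0
shift mm [-154.6   73.5   16.7] turn [ 0.5  0.1 -0.2]
```

View pics/side_q3.png

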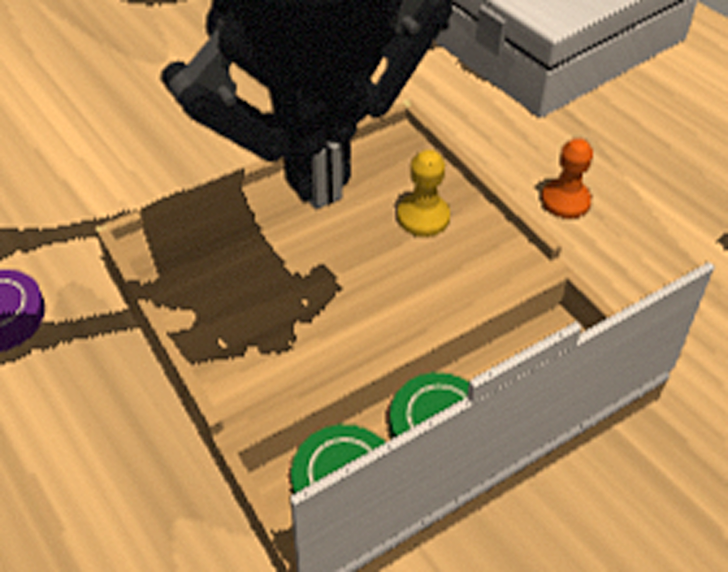

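View pics/top3.png

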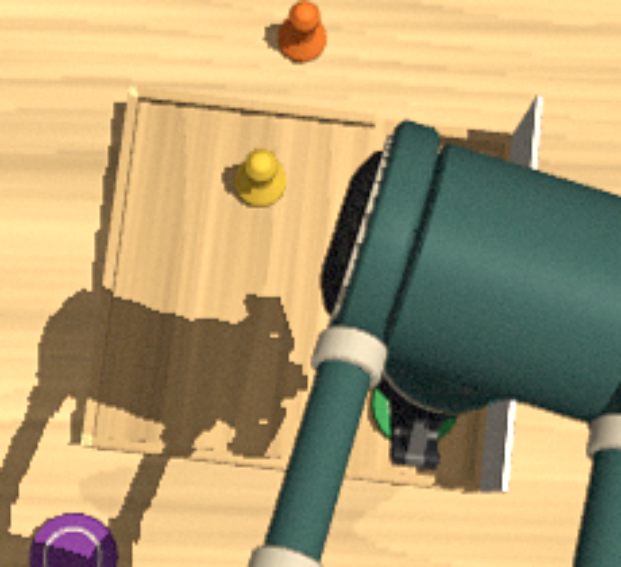

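Request:
{"method": "arm_command", "body": {
  "targets": "-35 18 0 0 0 0 0;-75 36 0 0 0 0 0;-115 54 0 0 0 0 0;-154 73 0 0 0 0 0;-154 73 0 0 0 0 0;-154 73 0 0 0 0 0;-154 73 30 0 0 0 0;-154 73 60 0 0 0 0;-154 73 80 0 0 0 0;-154 73 80 0 0 0 0"
}}

```text
time: 9.55
tool_pos: [0.5138, -0.2611, 0.1044]
tcp_rot: [-2.308, -2.112, 0.006]
wrist_force: [-1.0, 0.6, -0.9]
width: -0.001
```

Run:
```python
from h import *
plan([0,-.21,.18])
im,d=bot.read_camera("side"); cv2.imwrite("pics/side_l1.png",cv2.convertScaleAbs(cv2.resize(im[130:400,220:540],None,fx=2.4,fy=2.4,interpolation=2),alpha=1.5))
P=tr(cloud('side',d))*1000; t=tr(bot.read_state()['tool_pos'])*1000; r=P-t
k=(d>0)&(abs(r[...,0])<30)&(abs(r[...,1])<30)&(P[...,2]>20)&(im.max(-1)<90)
q=P[k]; print(len(q)); 
if len(q): q=q[q[:,2]<q[:,2].min()+25]; print(q.min(0),q.max(0))
for nm,u,v in(("A",380,290),("B",325,305)): 
    pass
hsv=cv2.cvtColor(im,cv2.COLOR_BGR2HSV); m=cv2.inRange(hsv,(45,120,30),(85,255,255))>0
m&=(abs(P[...,0])<135)&(P[...,1]<-20)&(P[...,1]>-140)
for a,b in((-130,-40),(-40,60)):
    g=P[m&(P[...,0]>a)&(P[...,0]<b)]; print("chip",np.percentile(g,[2,50,98],axis=0).round(1).tolist())
k=(P[...,2]>70)&(P[...,2]<140)&(abs(P[...,1]+138)<30)&(abs(P[...,0])<135)&(im.min(-1)>80)
g=P[k]; print("lid y vs z",np.polyfit(g[:,2]-36,g[:,1],1))
```

```text
t 9.55 tcp tray [  -9.5 -205.1  104.4] F [-1.   0.6 -0.9] w -0.0
shift mm [ -4.4   8.6 -75.7] turn [-0.7 -0.4 -0.2]
7137
[ -23.46909518 -216.66498376  140.70109455] [  -4.12257173 -207.10978998  165.21915586]
chip [[-105.3, -81.4, 19.3], [-77.9, -71.3, 21.5], [-48.3, -55.1, 23.3]]
chip [[-34.3, -81.0, 19.0], [-4.9, -70.6, 21.6], [22.4, -54.3, 23.5]]
lid y vs z [ 3.98920976e-02 -1.43137744e+02]
```

View pics/side_l1.png

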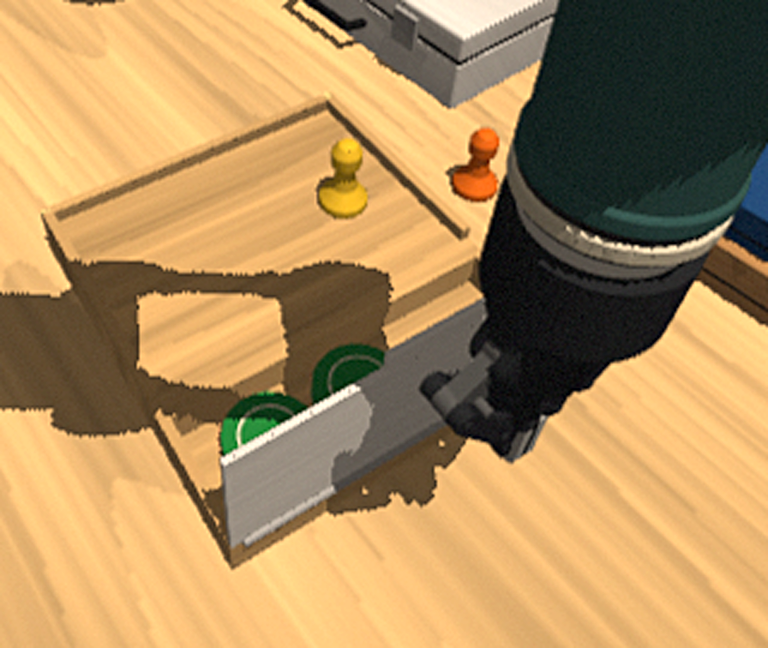

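Request:
{"method": "arm_command", "body": {
  "targets": "0 5 12 0 0 0 0;0 5 24 0 0 0 0;10 5 24 0 0 0 0;20 5 24 0 0 0 0;30 5 24 0 0 0 0;38 5 24 0 0 0 0;44 5 24 0 0 0 0;44 5 24 0 0 0 0"
}}

```text
time: 10.27
tool_pos: [0.5287, -0.2208, 0.0883]
tcp_rot: [2.316, 2.122, 0.001]
wrist_force: [-0.4, -0.1, 0.4]
width: -0.0
```

```bash
cat >> h.py <<'E'
def look(tag):
    plan([0,-.15,.08])
    im,d=bot.read_camera("side"); cv2.imwrite(f"pics/side_{tag}.png",cv2.convertScaleAbs(cv2.resize(im[130:400,220:540],None,fx=2.4,fy=2.4,interpolation=2),alpha=1.5))
    P=tr(cloud('side',d))*1000; t=tr(bot.read_state()['tool_pos'])*1000; r=P-t
    k=(d>0)&(abs(r[...,0])<30)&(abs(r[...,1])<30)&(P[...,2]>20)&(im.max(-1)<90)
    q=P[k]
    if len(q): q=q[q[:,2]<np.sort(q[:,2])[5]+20]; print("finger",q.min(0).round(1),q.max(0).round(1))
E
python3 -c "
from h import *
look('l2')"
```

```text
t 10.27 tcp tray [   1.9 -163.7   88.3] F [-0.4 -0.1  0.4] w -0.0
shift mm [13.7 -2.   8.3] turn [ 0.1 -0.  -0.2]
finger [ -27.3 -145.7   20.2] [  29.7 -140.7   53.2]
```

View pics/side_l2.png

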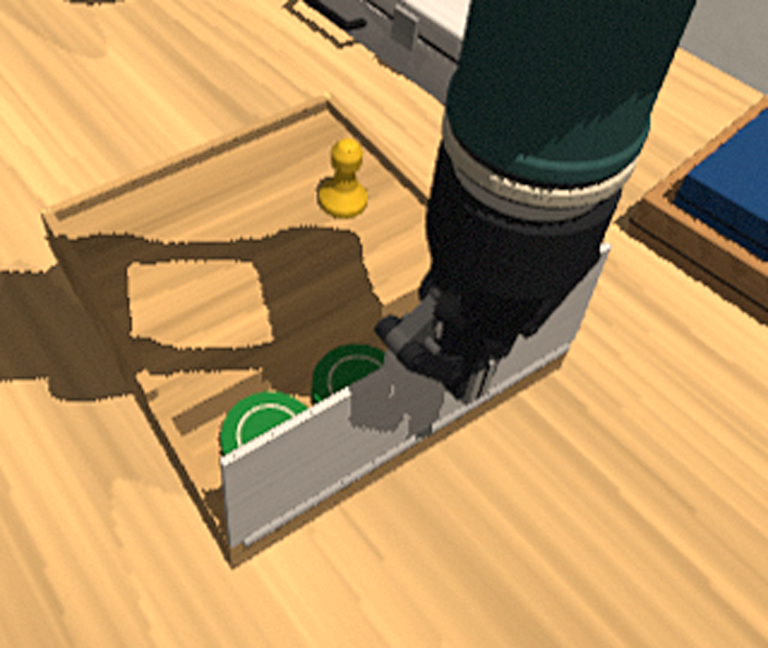

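Request:
{"method": "arm_command", "body": {
  "targets": "5 -2 8 0 0 0 0;11 -2 8 0 0 0 0;18 -2 8 0 0 0 0;25 -2 8 0 0 0 0;31 -2 9 0 0 0 0;38 -2 11 0 0 0 0;44 -2 14 0 0 0 0;51 -2 17 0 0 0 0;57 -2 20 0 0 0 0;63 -2 24 0 0 0 0"
}}

```text
time: 11.15
tool_pos: [0.5325, -0.1586, 0.0638]
tcp_rot: [2.318, 2.12, 0.001]
wrist_force: [0.9, 0.3, 2.5]
width: -0.002
```

```bash
python3 -c "
from h import *
look('l3')"
```

```text
t 11.15 tcp tray [   0.4 -101.4   63.8] F [0.9 0.3 2.5] w -0.0
shift mm [-48.6  -0.2 -16.2] turn [ 0.1 -0.  -0.2]
finger [ -30.3 -112.1   81.9] [ 27.  -86.3 103.7]
```

View pics/side_l3.png

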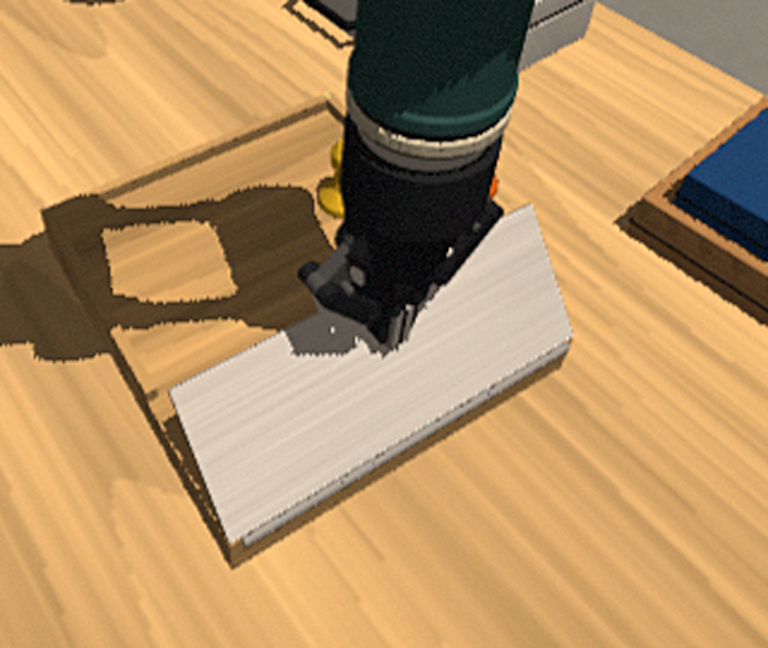

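The lid is turning down at about 50° with about 2.5 N at the wrist. I'll follow the arc on down.

Request:
{"method": "arm_command", "body": {
  "targets": "5 0 4 0 0 0 0;10 0 9 0 0 0 0;15 0 14 0 0 0 0;19 0 20 0 0 0 0;22 0 26 0 0 0 0;25 0 33 0 0 0 0;28 0 39 0 0 0 0;30 0 46 0 0 0 0;31 0 52 0 0 0 0;31 0 52 0 0 0 0"
}}

```text
time: 12.03
tool_pos: [0.5332, -0.1278, 0.0098]
tcp_rot: [-2.316, -2.118, 0.002]
wrist_force: [-0.5, -0.7, -0.2]
width: -0.0
```

```bash
cat >> h.py <<'E'
def lidang():
    im,d=bot.read_camera("side"); P=tr(cloud('side',d))*1000
    k=(d>0)&(P[...,0]>-128)&(P[...,0]<-70)&(P[...,1]>-130)&(P[...,1]<-20)&(im.min(-1)>60)&(P[...,2]>34)
    g=P[k]; hi=g[g[:,1]<-60]; 
    pf=np.polyfit(hi[:,1],hi[:,2],1); print("lid angle",np.arctan(pf[0]),"z at -90",np.polyval(pf,-90),len(hi))
E
python3 -c "
from h import *
look('l4'); lidang()"
```

```text
t 12.03 tcp tray [ -1.5 -70.7   9.8] F [-0.5 -0.7 -0.2] w -0.0
shift mm [-79.2   1.6 -70.3] turn [-0.2 -0.  -0.2]
finger [-31.2 -82.6  40.7] [ 27.9 -41.2  61.1]
lid angle -1.1232905458970783 z at -90 92.06047181288609 2002
```

View pics/side_l4.png

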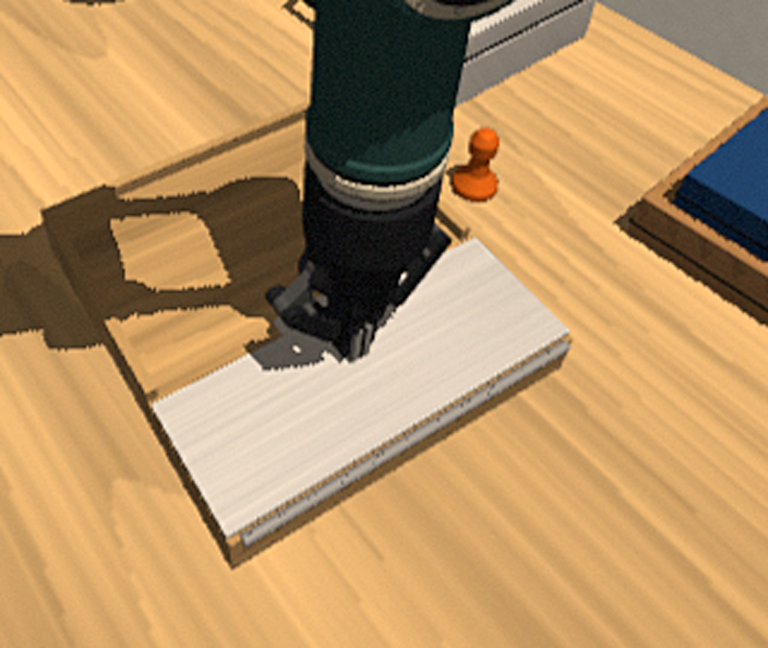

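Request:
{"method": "arm_command", "body": {
  "targets": "0 0 2 0 0 0 0;0 0 4 0 0 0 0;0 0 5 0 0 0 0;0 0 5 0 0 0 0"
}}

```text
time: 12.47
tool_pos: [0.5351, -0.1286, 0.0081]
tcp_rot: [2.318, 2.12, 0.001]
wrist_force: [-3.6, 1.0, 7.4]
width: -0.0
```

```bash
sed -i 's/(P\[...,2\]>34)$/(P[...,2]>34)\&(P[...,2]<70)/' h.py; python3 -c "
from h import *
plan([0,-.07,0.005]); lidang()"
```

```text
t 12.47 tcp tray [  0.5 -71.3   8.1] F [-3.6  1.   7.4] w -0.0
shift mm [ 1.3 -0.5  3.1] turn [ 0.  -0.  -0.3]
lid angle 0.001676454979907255 z at -90 41.04350743051153 1672
```

Request:
{"method": "arm_command", "body": {
  "targets": "0 0 -20 0 0 0 0;0 0 -60 0 0 0 0;-30 0 -100 0 0 0 0;-60 0 -140 0 0 0 0;-100 0 -170 0 0 0 0;-140 0 -190 0 0 0 0;-180 0 -190 0 0 0 0;-210 0 -190 0 0 0 0;-210 0 -190 0 0 0 0"
}}

```text
time: 13.27
tool_pos: [0.516, -0.3439, 0.1991]
tcp_rot: [2.317, 2.112, -0.002]
wrist_force: [-0.2, -0.5, -0.4]
width: 0.003
```

Run:
```python
from h import *
plan([0,-.07,0.005]); lidang()
im,d=bot.read_camera("side"); cv2.imwrite("pics/side_f.png",im)
P=cloud("side",d);hsv=cv2.cvtColor(im,cv2.COLOR_BGR2HSV)
im0=cv2.imread("pics/side0.png"); P0=cloud("side",np.load("pics/side0.npy"))
for I,Q in((im0,P0),(im,P)):
    m=cv2.inRange(cv2.cvtColor(I,cv2.COLOR_BGR2HSV),(20,150,50),(35,255,255))>0; m[:,:330]=0;m[:,400:]=0;m[:180]=0;m[230:]=0
    print("pawn px",np.argwhere(m).mean(0),m.sum(),np.median(Q[m],0).round(4))
```

```text
t 13.27 tcp tray [  -0.3 -287.5  199.1] F [-0.2 -0.5 -0.4] w 0.0
shift mm [218.5  -2.  193. ] turn [ 0.2  0.3 -0.4]
lid angle -0.0022287922136105713 z at -90 41.03843937460475 1138
pawn px [205.7060241  363.39518072] 415 [ 0.6161 -0.021   0.0565]
pawn px [205.73023256 363.30232558] 430 [ 0.6158 -0.0208  0.0568]
```

View pics/side_f.png

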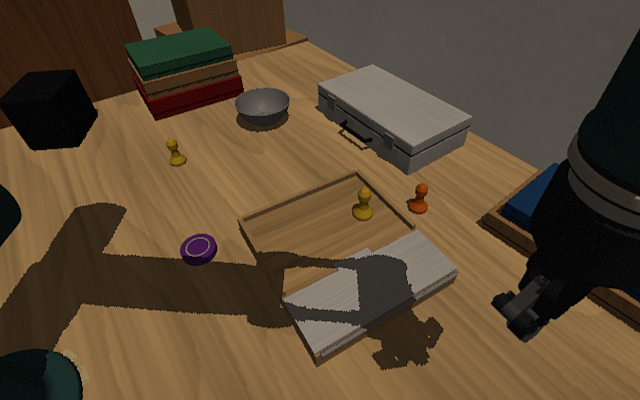

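The lid is flat at (370,300), the pawn stands unmoved at (363,205), no chips are left on the deck, and the arm is clear.

```bash
python3 -c "
from workcell import bot
print(bot.finish_job())"
```

```text
the job is handed in; nothing more can be done
None
```

I slid both green chips one at a time across the deck into the trough with the partly open fingers. I then followed the lid down along its arc with the shut fingers, pressed it shut with about 7 N and backed the arm away. The job was handed in at about 13.3 s, against the 64 s limit.

**Last checks:**
- **Chips:** just before I closed the lid, both lay flat in the trough, with their tops 22 mm above the tray's underside. I couldn't see them once it was shut.
- **Lid:** the camera gives an angle of about 0.002 rad and a top height of 41 mm, against 42 mm in the text.
- **Pawn:** it stands upright and moved less than 1 mm from its first picture.
- **Robot:** the wrist force is near zero and the arm touches nothing.

**What disagreed:** the cameras showed the fingertips about 35 mm above the reported TCP, which the partly open fingers do not explain. I set the working heights from the camera instead. One lid-angle reading taken just before the final press was wrong, because the arm was in the measured area. I fixed the filter and measured again.

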